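Pack the gap under a fixture's arm and wedge it tight

ROBOT

A 6-joint arm with a two-finger parallel gripper is mounted at the origin on a cart in front of the work surface, level with it; the furniture and walls round the work are solid. World frame = base frame: x ahead of the robot, y to its left, z up, the work surface at z = 0. Lengths are in m, angles in rad, forces in N, time in s.
With the tool pointing down it reaches from about 0.375 to 0.925 m from the base axis. Payload 5.7 kg.
Tool frame: the origin (TCP) lies midway between the tips of the shut fingers; the grasp point (between the pads) lies 19 mm behind it; z points along the fingers, x is the direction in which the jaws open and shut, and the axes are right-handed (so a half turn about z gives the same grasp; the last joint's range is limited). The gripper opens to 88 mm and grips with 3 to 60 N. Pads are 20 mm wide; open, the fingers measure 115 mm over their backs; the gripper's body (75 mm by 178 mm) begins 61 mm behind the grasp point.
Start: joints at [-1.357, 0.359, 1.51, -0, 1.272, -0.115], TCP at [0.194, -0.568, 0.223] pointing down, gripper open.
Joint ranges: [-2.97, 2.97], [-1.01, 2.36], [0.21, 2.38], [-0.96, 4.11], [0.2, 2.71], [-2.98, 2.98]. Speed limits (rad/s): [2.39, 2.39, 3.14, 3.14, 3.14, 3.14].

INTERFACE

Orientations are given as a unit quaternion [x, y, z, w].
In Python, from bench import move_ptp, servo_line, goto_joints, move_gripper, sleep, inverse_kinematics, capture, PlanningError, close_job, spot_in, silhouettes, current_clock, current_joint_pos, current_qvel, current_joint_torque, current_position, current_orientation, current_force, current_torque, current_finger_gap gives the robot as it stands. Calls block until the motion is done:
- move_ptp(position, orientation): joint-space move of the TCP to a pose.
- servo_line(position, orientation=None, rate=0.15, contact_N=None): straight line of the TCP; orientation=None keeps the orientation; rate is the mean speed in m/s. With contact_N (N) it stops when the force on the tool has changed by that much, and returns True; else False.
- goto_joints(angles): joint-space move.
- move_gripper(opening): finger opening in m; the grip force is fixed at half the most; returns when the fingers have stopped.
- sleep(seconds).
- inverse_kinematics(position, orientation): joint angles nearest the present ones, or None.
- capture(name): name is "side" or "top"; returns a dict with "image" (420x560x3 uint8, blue, green, red), "range_z" (420x560 float32, m along the optical axis (not along the pixel's ray), 0 where there is no reading), "intrinsics" (3x3 intrinsics, pixels), "R" (3x3) and "t" (3): a world point X has camera coordinates R X + t. Camera axes: x right, y down, z forward; pixel columns grow to the right and rows downward; lengths in m; the calibration is good to about 2 mm. A picture is of the moment at which its call begins.
A pose or a line that the arm cannot do raises PlanningError and nothing moves.
- close_job(): hands the job in, once; it reports no verdict.
Trained networks look in the newest picture that a camera, given by its name, has taken for a name from the list of things; names that differ only in an ending like _2 or _b are one class to them, and where a whole thing is asked for, a point or a joint stands for the part that bears it (a point fixed in the world has none). Each returns a list of dicts, best first, with "conf" (0 to 1); they miss things now and then, are a little off and sometimes report something else, mostly with a low value. They report only what shows in the picture. A call takes as long as a camera call. They do not tell look-alikes from the thing itself.
- spot_in(camera, query): "xy" ([column, row] in pixels, amid what is visible of it).
- silhouettes(camera, query): "region" (420x560 bool, what is visible of it) and "xy" ([column, row] in pixels, amid what is visible of it).
Readings, each from a call of its own:
- current_clock(): time.
- current_joint_pos(): joint angles.
- current_qvel(): joint speeds.
- current_joint_torque(): joint torques, N m.
- current_position(): TCP position.
- current_orientation(): TCP orientation.
- current_force(): force on the tool from outside, world axes, zero at the start.
- current_torque(): the same for the moment, N m.
- current_finger_gap(): finger opening in m.
Only numpy, scipy, OpenCV 4.12 (cv2) and the standard library are available. Lean on these libraries where they do the work, as an engineer would, in place of code of your own. Each camera call takes 0.05 s, during which the arm holds its last target. There are 200 camera calls.

TASK

The grey overhanging arm of the bench fixture has to be propped before it is hammered on. Lay the flat steel packers into the gap under it - the thin one, the thick one or both stacked, whatever leaves a gap that the wedge can fill - each lying flat, square and pushed fully home against the two pillars; then slide the wedge in on top of them, flat face down and thin end first, until you feel it tight under the arm. Finish while still gripping the wedge and keeping it tight there, leave a packer you do not need out on the table, and do not disturb the other things.

Things in the scene. Friction and masses are not known exactly. Their poses are not given: they have to be found in the camera images.
- base_stand: Fixed fixture: steel base plate 165 x 110 x 10 mm with two upright pillars (14 mm thick, 32 mm apart, tops at 90 mm). Origin on the table under the middle of the arm's lower front edge; +x points into the gap, z up. Plate: x -80 to +85, y -55 to +55 mm, top at z = 10 mm. Pillar fronts at x = 55 mm stop what is pushed in. Place and yaw vary.
- overarm: Fixed rigid grey block 80 x 66 x 20 mm (collars 5 mm higher) on the pillars, overhanging the plate. Origin: middle of its lower front edge; +x into the gap. Underside flat and level at this height; the gap is this height minus 10 mm, 11.5 to 28.5 mm, different each time, open to the front and sides.
- thin_packer: Loose flat steel plate 125 x 40 x 6 mm, 0.16 kg. Origin: centre of its underside; x along its length, z up. A dark dot near its -x end; either end may go in. Fully home its end touches both pillars: its origin is then 7.5 mm in front of the arm's front edge and 70 mm of it stand out.
- thick_packer: Loose flat steel plate 125 x 40 x 12 mm, 0.30 kg, otherwise like the thin one (origin: centre of its underside, x along its length). The two may be stacked in either order.
- wedge: Loose steel wedge 115 x 40 mm, 0.22 kg. Origin: centre of its flat underside; x towards the thin end, z up. 2 mm thick at the thin end (x = +57.5 mm), rising 1 in 5 to 14 mm at x = -2.5 mm, then a level tail 14 mm thick to x = -57.5 mm. Tight where its thickness at the arm's front edge equals the gap left above the packers (4.5 to 12 mm can be filled).
- wedge_tip (a point): Middle of the wedge's thin end, at its underside.
- oilstone: Bystander: whetstone 42 x 110 x 18 mm; origin centre of its underside.
- spool: Bystander: standing thread spool, 40 mm across, 52 mm high; origin centre of its underside.
- brass_ring: Bystander: brass ring 33 mm across, 14 mm high; origin centre of its underside.
Mind the look-alikes: they are no part of the job. What is shaped like the wedge but yellow is not meant.

How it is judged:
By the outcome, as a careful person would: the job done as asked, in the order asked, and still so for the second after the job is handed in, while the arm keeps its last pose, push and grip.
It also fails if it takes over 72 s, if anything falls off the work surface, if the arm or the gripper's body presses on something with over 40 N, if the wrist force passes 120 N, or if a joint passes its speed limit or range.

## Working session

There is one attempt and no reset: what is moved stays moved. The work goes in short steps, each a Python script; the robot and the scene stay as the last script left them, time stands still between calls to the robot, and variables do not carry over. Pictures are saved under pics/ and viewed, about 8 in all and at most 12, crops included, and the job is handed in when it is done.

```bash
mkdir -p pics; ls; cat > h.py <<'E'
import numpy as np, cv2
from bench import *
def cloud(c):
    z=c["range_z"].astype(float); K=c["intrinsics"]; v,u=np.indices(z.shape)
    P=np.stack([(u-K[0,2])/K[0,0]*z,(v-K[1,2])/K[1,1]*z,z],-1)
    W=(P-c["t"])@c["R"]; W[z<=0]=np.nan
    return W
def proj(c,X):
    p=c["R"]@np.array(X)+c["t"]; p=c["intrinsics"]@p; return p[:2]/p[2]
E
python3 - <<'E'
from h import *
for n in("top","side"):
    c=capture(n); cv2.imwrite(f"pics/{n}0.png",c["image"]); W=cloud(c)
    np.savez(f"{n}0.npz",W=W,img=c["image"],K=c["intrinsics"],R=c["R"],t=c["t"])
    print(n,"cam at",-c["R"].T@c["t"])
    for q in("base_stand","overarm","thin_packer","thick_packer","wedge","wedge_tip","oilstone","spool","brass_ring"):
        for d in silhouettes(n,q)[:4]:
            m=d["region"]; p=W[m]; p=p[~np.isnan(p[:,0])]
            if len(p): print(q,round(d["conf"],2),np.round(d["xy"]),m.sum(),np.round(np.median(p,0),3),"ztop",np.round(np.percentile(p[:,2],[10,90]),3))
print(current_clock())
E
```

```text
pics
top cam at [ 0.45710169 -0.10903321  1.18178615]
base_stand 0.96 [247. 212.] 1541 [ 0.532 -0.003  0.011] ztop [0.008 0.014]
overarm 0.81 [248. 189.] 653 [ 0.592 -0.017  0.052] ztop [0.049 0.055]
overarm 0.26 [280. 257.] 91 [ 0.4   -0.099  0.015] ztop [0.011 0.018]
thin_packer 0.9 [384. 226.] 644 [ 0.497 -0.386  0.007] ztop [0.004 0.01 ]
thick_packer 0.56 [329. 234.] 623 [ 0.464 -0.236  0.013] ztop [0.01  0.016]
wedge 0.73 [140. 241.] 630 [0.459 0.29  0.013] ztop [0.006 0.017]
wedge 0.73 [219. 140.] 598 [0.741 0.07  0.013] ztop [0.005 0.017]
wedge 0.7 [189. 249.] 566 [0.434 0.145 0.014] ztop [0.006 0.017]
wedge_tip 0.71 [141. 242.] 586 [0.459 0.29  0.013] ztop [0.006 0.017]
wedge_tip 0.65 [223. 142.] 536 [0.74  0.066 0.013] ztop [0.006 0.017]
wedge_tip 0.64 [189. 249.] 610 [0.433 0.154 0.013] ztop [0.004 0.017]
wedge_tip 0.54 [437. 225.] 630 [ 0.487 -0.535  0.019] ztop [0.016 0.022]
oilstone 0.89 [434. 227.] 628 [ 0.486 -0.537  0.019] ztop [0.016 0.022]
spool 0.75 [152. 174.] 216 [0.643 0.245 0.052] ztop [0.007 0.056]
brass_ring 0.4 [277. 261.] 66 [ 0.397 -0.099  0.015] ztop [0.0
[... 283 characters left out ...]
ick_packer 0.62 [237. 260.] 703 [ 0.461 -0.245  0.01 ] ztop [0.003 0.013]
wedge 0.88 [220. 153.] 323 [0.458 0.282 0.008] ztop [-0.     0.013]
wedge 0.81 [321. 184.] 324 [0.737 0.052 0.01 ] ztop [0.001 0.014]
wedge 0.6 [218. 182.] 252 [0.436 0.129 0.01 ] ztop [0.004 0.014]
wedge_tip 0.87 [220. 178.] 287 [0.435 0.13  0.01 ] ztop [0.003 0.014]
wedge_tip 0.77 [223. 154.] 312 [0.457 0.282 0.008] ztop [0.    0.013]
wedge_tip 0.53 [321. 184.] 296 [0.735 0.047 0.01 ] ztop [0.002 0.014]
oilstone 0.6 [264. 357.] 1041 [ 0.487 -0.551  0.017] ztop [0.011 0.019]
spool 0.74 [282. 149.] 207 [0.645 0.239 0.032] ztop [0.002 0.052]
brass_ring 0.46 [210. 228.] 121 [ 0.399 -0.111  0.009] ztop [-0.     0.013]
1.0
```

View pics/top0.png

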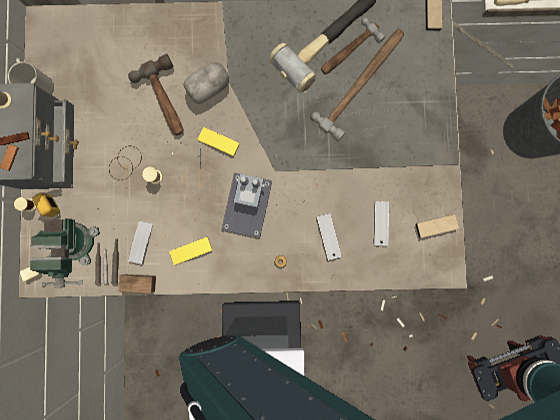

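View pics/side0.png

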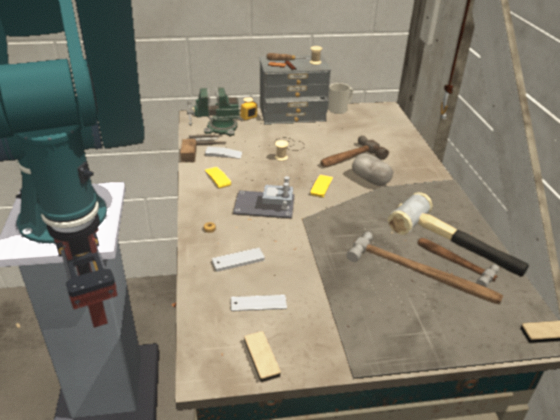

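Candidates in the top view: the wedge is the grey one at (140,241). The yellow look-alikes are at (218,141) and (190,250), the oilstone is at (437,226) and the wooden block at (137,284). The packers are thick at (329,237) and thin at (381,223). Next I measure poses and check with a close crop.

```bash
cat >> h.py <<'E'
def rays_at(c,uv,z):
    K,R,t=c["intrinsics"],c["R"],c["t"]
    d=np.c_[(uv[:,0]-K[0,2])/K[0,0],(uv[:,1]-K[1,2])/K[1,1],np.ones(len(uv))]@R
    o=-R.T@t; return (o+d*((z-o[2])/d[:,2])[:,None])[:,:2]
def rect(xy):
    (cx,cy),(w,h),a=cv2.minAreaRect(xy.astype(np.float32)*1000)
    a=np.deg2rad(a if w>=h else a+90); a=(a+np.pi/2)%np.pi-np.pi/2
    return np.array([cx,cy])/1000,max(w,h),min(w,h),a
def lum_rect(c,xy,z,r=40,lo=None,s=6):
    """bright top face near pixel xy: upsampled threshold -> rect in plane z"""
    x0,y0=int(xy[0])-r,int(xy[1])-r
    g=cv2.cvtColor(c["image"],cv2.COLOR_BGR2GRAY)[y0:y0+2*r,x0:x0+2*r]
    G=cv2.resize(g,None,fx=s,fy=s,interpolation=cv2.INTER_CUBIC)
    m=(G>lo).astype(np.uint8); n,L,st,_=cv2.connectedComponentsWithStats(m)
    k=L[r*s,r*s]
    m=cv2.morphologyEx((L==k).astype(np.uint8),cv2.MORPH_OPEN,np.ones((9,9)))
    v,u=np.nonzero(m); uv=np.c_[(u+.5)/s-.5+x0,(v+.5)/s-.5+y0]
    return rays_at(c,uv,z)
E
python3 - <<'E'
from h import *
c=capture("top"); W=cloud(c); g=cv2.cvtColor(c["image"],cv2.COLOR_BGR2GRAY)
def near(x,y,r): return W[(np.hypot(W[...,0]-x,W[...,1]-y)<r)]
for n,xy,z in(("thick",(329,237),.012),("thin",(381,223),.006),("wedge",(140,243),.010)):
    x,y=xy; bg=130; pk=np.median(g[y-4:y+5,x-2:x+3])
    for lo in (0.5*(pk+135),0.65*pk+.35*135):
        ce,l,w,a=rect(lum_rect(c,xy,z,lo=lo)); print(n,pk,lo,ce.round(4),round(l,1),round(w,1),round(np.degrees(a),1))
    if n=="wedge":
        p=near(*ce,.08); d=p[:,:2]-ce; s=d@[np.cos(a),np.sin(a)]; tt=d@[-np.sin(a),np.cos(a)]
        for lo in np.arange(-.06,.06,.02):
            k=(abs(tt)<.014)&(s>=lo)&(s<lo+.02); print(round(lo,2),k.sum(),np.median(p[k,2]).round(4))
tab=W[(W[...,2]<.006)&(W[...,2]>-.006)]; 
for ctr in((.53,-.12),(.5,.09)): print("table",ctr,np.nanmedian(near(*ctr,.03)[:,2]))
for n in("base_stand","overarm"):
    m=silhouettes("top",n)[0]["region"]; v,u=np.nonzero(m)
    z=.010 if n=="base_stand" else .05
    ce,l,w,a=rect(rays_at(c,np.c_[u,v],z)); print(n,ce.round(4),round(l,1),round(w,1),round(np.degrees(a),1))
    p=W[m]; h,e=np.histogram(p[:,2],bins=np.arange(-.005,.07,.001)); print({round(b,3):int(x) for x,b in zip(h,e) if x})
S=capture("side")
def crop(i,x,y,r,s=400): return cv2.resize(i[y-r:y+r,x-r:x+r],(s//1,s*3//4),interpolation=cv2.INTER_CUBIC)
i=c["image"]
def cr(i,x,y,s=10): return cv2.resize(i[y-30:y+30,x-40:x+40],(400,300),interpolation=cv2.INTER_CUBIC)
cv2.imwrite("pics/c1.png",np.vstack([np.hstack([cr(i,248,202),cr(S["image"],265,203)]),np.hstack([cr(i,329,237),cr(i,140,243)])]))
E
```

```text
thick 206.0 170.5 [ 0.4639 -0.2371] 127.7 41.5 13.1
thick 206.0 181.15 [ 0.4636 -0.2369] 126.1 40.8 13.1
thin 205.0 170.0 [ 0.4978 -0.3872] 125.6 40.1 -3.0
thin 205.0 180.5 [ 0.4976 -0.3871] 124.2 39.4 -2.8
wedge 197.0 166.0 [0.4583 0.2928] 227.5 222.8 88.7
wedge 197.0 175.3 [0.4594 0.2929] 120.1 42.3 -16.0
-0.06 67 0.015
-0.04 72 0.0155
-0.02 75 0.0156
0.0 69 0.0133
0.02 69 0.0092
0.04 70 0.0059
table (0.53, -0.12) 0.0008669527035931348
table (0.5, 0.09) 0.0013675797794690382
base_stand [ 0.5572 -0.0079] 167.2 112.1 -13.5
{np.float64(-0.003): 2, np.float64(-0.002): 3, np.float64(-0.001): 6, np.float64(0.0): 4, np.float64(0.001): 11, np.float64(0.002): 4, np.float64(0.003): 8, np.float64(0.004): 8, np.float64(0.005): 10, np.float64(0.006): 40, np.float64(0.007): 57, np.float64(0.008): 133, np.float64(0.009): 183, np.float64(0.01): 252, np.float64(0.011): 261, np.float64(0.012): 247, np.float64(0.013): 177, np.float64(0.014): 90, np.float64(0.015): 50, np.float64(0.016): 19, np.float64(0.017): 6, np.float64(0.018): 2, np.float64(0.032): 1, np.float64(0.034): 1, np.float64(0.035): 1, n
[... 229 characters left out ...]
0.049): 2, np.float64(0.05): 3, np.float64(0.051): 5, np.float64(0.052): 3, np.float64(0.057): 1, np.float64(0.061): 1, np.float64(0.062): 1}
overarm [ 0.5937 -0.0163] 80.3 69.7 -13.1
{np.float64(0.01): 2, np.float64(0.014): 1, np.float64(0.037): 1, np.float64(0.039): 1, np.float64(0.041): 2, np.float64(0.043): 3, np.float64(0.044): 1, np.float64(0.045): 4, np.float64(0.046): 8, np.float64(0.047): 11, np.float64(0.048): 31, np.float64(0.049): 58, np.float64(0.05): 77, np.float64(0.051): 104, np.float64(0.052): 101, np.float64(0.053): 92, np.float64(0.054): 44, np.float64(0.055): 35, np.float64(0.056): 13, np.float64(0.057): 8, np.float64(0.058): 8, np.float64(0.059): 3, np.float64(0.062): 1}
```

View pics/c1.png

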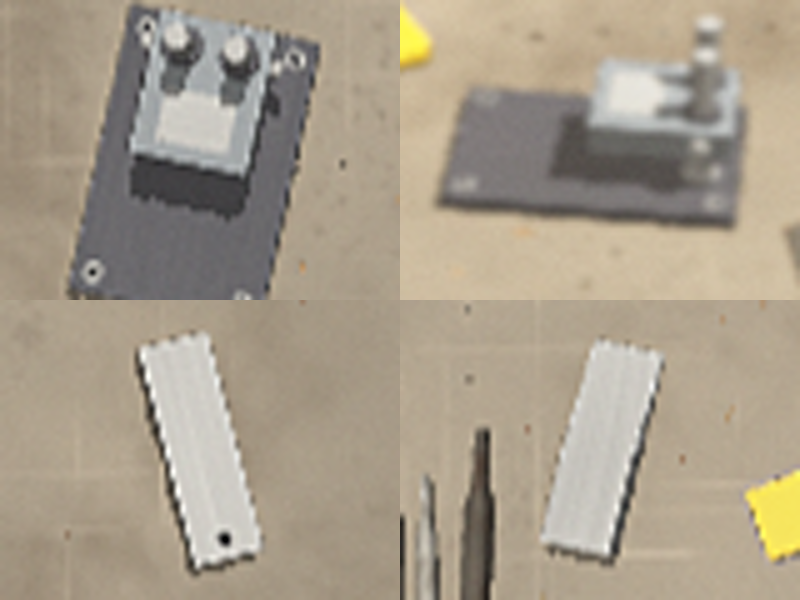

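The crop shows the fixture opening towards the robot (front edge near px (248,190)), and clean grey shapes for the thick packer and the wedge. The wedge's thin end points to +x. The gap is about 20 mm, so I use the thick packer alone, which leaves about 8 mm for the wedge. The fixture origin is about (0.5548, -0.0072) with yaw about -13.4°, and the plate and arm measurements agree on it. Now I grasp the packer.

```bash
cat >> h.py <<'E'
from scipy.spatial.transform import Rotation as Ro
O=np.array([.5548,-.0072]); YAW=np.radians(-13.4)
def ax(a): return np.array([np.cos(a),np.sin(a)])
def down(a,flip=1):
    x=flip*np.array([-np.sin(a),np.cos(a),0]); z=np.array([0,0,-1.]); y=np.cross(z,x)
    return list(Ro.from_matrix(np.c_[x,y,z]).as_quat())
def fx(x,y=0,z=0,a=None):
    a=YAW if a is None else a
    p=O+x*ax(a)+y*ax(a+np.pi/2); return [p[0],p[1],z]
def F():
    f=np.array(current_force()); return np.r_[f[:2]@ax(YAW),f[:2]@ax(YAW+np.pi/2),f[2]].round(1)
def st(s=""): print(s,"t",round(current_clock(),2),"p",np.round(current_position(),4),"Ffix",F(),"gap",round(current_finger_gap(),4))
E
python3 - <<'E'
from h import *
a=np.radians(13.1); p=np.array([.4638,-.2370])-.030*ax(a)
for f in(1,-1):
    for q,A in((p,a),(fx(-.0375)[:2],YAW)):
        print(f,np.round(inverse_kinematics([*q,.1],down(A,f)),2))
j=[abs(inverse_kinematics([*p,.1],down(a,f))[5]) for f in(1,-1)]; fl=(1,-1)[int(np.argmin(j))]
print("flip",fl); open("h.py","a").write(f"FL={fl}\n")
move_ptp([*p,.08],down(a,fl)); move_gripper(.065); st()
servo_line([*p,.003],rate=.08,contact_N=8); st("down")
move_gripper(.03); st("grip")
servo_line([*p,.07],rate=.12); st("lift")
E
```

```text
1 [-0.65  0.37  1.86 -0.    0.91 -2.45]
1 [-0.13  0.39  1.82 -0.    0.93 -1.47]
-1 [-0.65  0.37  1.86 -0.    0.91  0.69]
-1 [-0.13  0.39  1.82 -0.    0.93  1.67]
flip -1
 t 3.34 p [ 0.4346 -0.2439  0.08  ] Ffix [ 0.1  0.1 -0.4] gap 0.0651
down t 4.46 p [ 0.4349 -0.244   0.0034] Ffix [-0.4  0.2  0.4] gap 0.0652
grip t 4.97 p [ 0.4347 -0.2439  0.0032] Ffix [-0.9  0.3  2.2] gap 0.0399
lift t 5.68 p [ 0.4341 -0.2434  0.0696] Ffix [-0.4 -0.  -2.2] gap 0.0396
```

```bash
python3 - <<'E'
from h import *
q=down(YAW,FL)
move_ptp(fx(-.1075,0,.07),q); servo_line(fx(-.1075,0,.0167),rate=.12); st()
for n,(u,v) in(("top",(248,210)),("side",(255,205))):
    c=capture(n); 
    k=cv2.resize(c["image"][v-40:v+40,u-40:u+40],(400,400),interpolation=cv2.INTER_CUBIC)
    for x,y,z in((0,.033,.03),(0,-.033,.03),(-.015,.02,.0255),(-.015,-.02,.0255),(-.08,.055,.01),(-.08,-.055,.01)):
        w=(proj(c,fx(x,y,z))-[u-40,v-40]+.5)*5-.5; cv2.circle(k,tuple(int(t) for t in w.round()),3,(0,0,255),1)
    globals()[n]=k
cv2.imwrite("pics/c2.png",np.hstack([top,side]))
E
```

```text
t 7.3 p [0.4505 0.0171 0.0167] Ffix [ 0.3  0.  -2.8] gap 0.0396
```

View pics/c2.png

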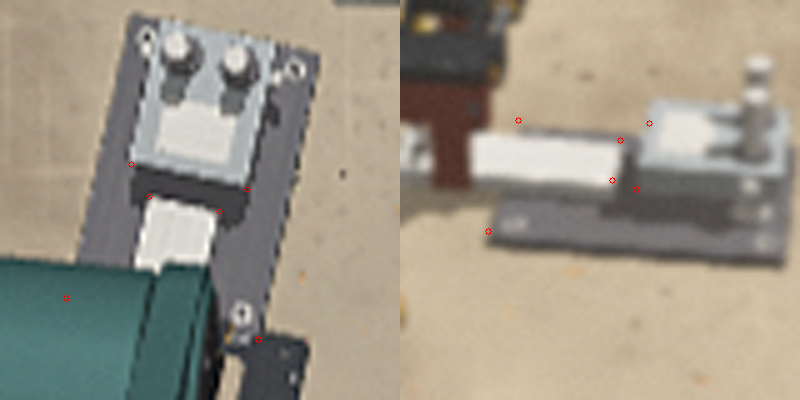

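The packer is held level in front of the gap, with its top front corners at crop (146,199) and (217,213), square to the arm. It sits a bit left of the prediction, so I measure that offset numerically.

```bash
python3 - <<'E'
from h import *
n=ax(YAW+np.pi/2); e=ax(YAW)
for k in range(2):
    c=capture("top"); g=cv2.cvtColor(c["image"],cv2.COLOR_BGR2GRAY)
    z=.0255; c0=proj(c,fx(-.026,0,z))
    xy=lum_rect(c,c0.round(),z,r=25,lo=165)-O; s,t=xy@e,xy@n
    for lo in(-.036,-.030,-.024): 
        b=(s>lo)&(s<lo+.006); print("packer band",lo,np.round([t[b].min(),t[b].max(),(t[b].min()+t[b].max())/2],4))
    print("front",np.percentile(s,99.5).round(4), "proj px",c0.round(1))
    m=silhouettes("top","overarm")[0]["region"]; v,u=np.nonzero(m); xy=rays_at(c,np.c_[u,v],.05)-O; s,t=xy@e,xy@n
    b=(s>.005)&(s<.035); print("arm lateral",np.percentile(t[b],[1,99]).round(4),"mid",np.percentile(t[b],[1,99]).mean().round(4),"front",np.percentile(s,1).round(4))
E
```

```text
packer band -0.036 [-0.0187  0.0212  0.0012]
packer band -0.03 [-0.0191  0.0202  0.0005]
packer band -0.024 [-0.019   0.0205  0.0008]
front -0.0155 proj px [243.6 214.1]
arm lateral [-0.0337  0.0325] mid -0.0006 front 0.002
packer band -0.036 [-0.0186  0.0211  0.0012]
packer band -0.03 [-0.0192  0.0204  0.0006]
packer band -0.024 [-0.019   0.0205  0.0008]
front -0.0158 proj px [243.6 214.1]
arm lateral [-0.0322  0.0308] mid -0.0007 front 0.0025
```

```bash
cat >> h.py <<'E'
O=O-.0012*ax(YAW+np.pi/2)
E
python3 - <<'E'
from h import *
servo_line(fx(-.1075,0,.0167),rate=.05)
print(servo_line(fx(-.046,0,.0167),rate=.08,contact_N=8)); st("in")
print(servo_line(fx(-.046,0,.0115),rate=.015,contact_N=5)); st("low")
p=current_position()
print(servo_line(fx(-.028,0,p[2]),rate=.02,contact_N=12)); st("home")
r=(np.array(current_position())[:2]-O); print("fix",r@ax(YAW),r@ax(YAW+np.pi/2))
E
```

```text
False
in t 8.77 p [0.5088 0.0024 0.0165] Ffix [-1.1 -0.4 -2.5] gap 0.04
True
low t 9.08 p [0.5094 0.0024 0.0132] Ffix [0.  0.4 4.8] gap 0.0402
True
home t 9.47 p [0.5093 0.0024 0.0132] Ffix [-1.1 -0.7  4.1] gap 0.0397
fix -0.04646433879466306 4.013143136912846e-05
```

```bash
python3 - <<'E'
from h import *
def r(): 
    d=(np.array(current_position())[:2]-O); print("fix",(d@ax(YAW)).round(4),(d@ax(YAW+np.pi/2)).round(4))
move_gripper(.05); st("rel"); r()
move_gripper(.03); st("regrip")
for x in(-.045,-.043,-.041,-.039,-.037,-.035,-.033):
    h=servo_line(fx(x,0,.0134),rate=.02,contact_N=15); st(f"{x} {h}"); r()
    if F()[0]<-10: break
E
```

```text
rel t 9.88 p [0.5086 0.0025 0.0125] Ffix [ 0.5  0.4 -1.1] gap 0.0499
fix -0.0472 -0.0001
regrip t 10.2 p [0.5087 0.0025 0.0125] Ffix [ 0.4  0.3 -0.5] gap 0.0399
-0.045 False t 10.46 p [0.5108 0.0021 0.0133] Ffix [-0.5 -0.4 -3.2] gap 0.0396
fix -0.045 -0.0
-0.043 False t 10.71 p [0.5129 0.0016 0.0134] Ffix [-0.3  0.2 -3.1] gap 0.0398
fix -0.0428 -0.0
-0.041 False t 10.96 p [0.5149 0.0011 0.0134] Ffix [-0.5  1.4 -2.3] gap 0.0396
fix -0.0407 0.0
-0.039 False t 11.21 p [0.5168 0.0006 0.0134] Ffix [ 0.6  0.1 -2.3] gap 0.0398
fix -0.0387 -0.0
-0.037 False t 11.46 p [5.184e-01 2.000e-04 1.330e-02] Ffix [ 0.6 -0.7 -1.5] gap 0.0397
fix -0.0371 -0.0
-0.035 False t 11.71 p [5.185e-01 1.000e-04 1.300e-02] Ffix [-5.3  1.2 -1. ] gap 0.0397
fix -0.037 -0.0001
-0.033 False t 11.96 p [5.185e-01 1.000e-04 1.270e-02] Ffix [-8.2  1.1 -0. ] gap 0.0396
fix -0.037 -0.0001
```

```bash
python3 - <<'E'
from h import *
move_gripper(.06); st("open")
servo_line(fx(-.037,0,.05),rate=.12)
servo_line(fx(-.105,0,.05),rate=.2); move_gripper(0)
servo_line(fx(-.105,0,.014),rate=.12)
print(servo_line(fx(-.088,0,.014),rate=.05,contact_N=12))
print(servo_line(fx(-.068,0,.014),rate=.02,contact_N=15)); st("push")
d=(np.array(current_position())[:2]-O); print("fix",(d@ax(YAW)).round(4))
servo_line(fx(-.105,0,.014),rate=.1); servo_line(fx(-.105,0,.09),rate=.2)
j=current_joint_pos(); move_ptp([.40,.2,.2],down(YAW,FL)); st()
n=ax(YAW+np.pi/2); e=ax(YAW)
c=capture("top"); z=.022
xy=lum_rect(c,proj(c,fx(-.04,0,z)).round(),z,r=25,lo=165); 
ce,l,w,a=rect(xy); s,t=(xy-O)@e,(xy-O)@n
print("packer: vis len,w,yaw",round(l,1),round(w,1),np.degrees(a).round(1)," tail",np.percentile(s,.3).round(4),"lat",np.percentile(t,[1,99]).round(4))
k=cv2.resize(c["image"][170:250,195:301],(795,600),interpolation=cv2.INTER_CUBIC); cv2.imwrite("pics/c3.png",k)
# wedge
p=cloud(c); 
ce,l,w,a=rect(lum_rect(c,(140,243),.010,lo=178)); print("wedge",ce.round(4),l,w,np.degrees(a))
E
```

```text
open t 12.49 p [ 0.5229 -0.0008  0.0136] Ffix [ 0.8 -0.2  0.8] gap 0.0602
False
True
push t 15.99 p [0.4742 0.0106 0.0133] Ffix [0.3 0.6 0.8] gap 0.0003
fix -0.0825
 t 17.77 p [0.3997 0.1993 0.1988] Ffix [-0.  -0.5  0.3] gap 0.0005
packer: vis len,w,yaw 56.4 40.5 -12.8  tail -0.0697 lat [-0.0182  0.0202]
wedge [0.4737 0.2889] 91.53817749023438 42.17960739135742 -16.478385925292965
```

View pics/c3.png

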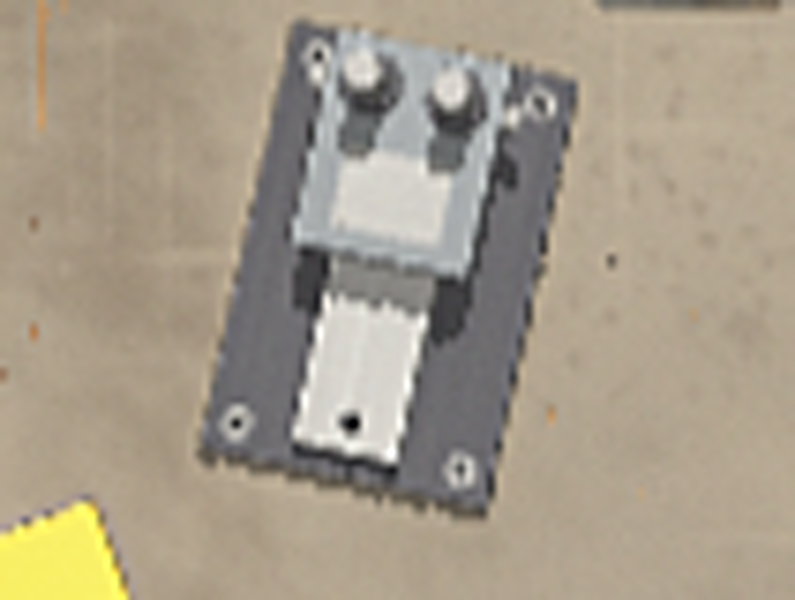

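The packer sits square and centred under the arm, with its tail at crop row ~455 and about 70 mm standing out. The contact stop triggered early during the push, so I repeat it in steps while reading forces. Then I fetch the wedge.

```bash
python3 - <<'E'
from h import *
q=down(YAW,FL)
move_ptp(fx(-.105,0,.06),q); servo_line(fx(-.105,0,.014),rate=.12); servo_line(fx(-.086,0,.014),rate=.08)
for x in np.arange(-.084,-.066,.002):
    servo_line(fx(x,0,.014),rate=.04); d=(np.array(current_position())[:2]-O)@ax(YAW); print(x.round(3),d.round(4),F())
    if F()[0]<-9: break
servo_line(fx(-.105,0,.014),rate=.1); servo_line(fx(-.105,0,.09),rate=.2)
a=np.radians(-16.2); p=np.array([.459,.2905])-.025*ax(a); qw=down(a,FL)
move_ptp([*p,.07],qw); move_gripper(.048); st("above")
print(servo_line([*p,.025],rate=.1)); 
print(servo_line([*p,.004],rate=.04,contact_N=8)); st("down")
E
```

```text
-0.084 -0.0841 [ 0.4 -0.5 -0.3]
-0.082 -0.0821 [-0.3 -0.2 -0.1]
-0.08 -0.0821 [-5.5  0.6  3.9]
-0.078 -0.082 [-8.5 -0.3  6.4]
-0.076 -0.082 [-12.3   0.7   9.6]
above t 23.88 p [0.435  0.2975 0.07  ] Ffix [0.7 0.1 0.1] gap 0.0483
False
False
down t 25.16 p [0.4349 0.2974 0.0038] Ffix [-0.  -0.1 -0.5] gap 0.048
```

```bash
python3 - <<'E'
from h import *
q=down(YAW,FL)
p=current_position(); z0=p[2]
move_gripper(.03); st("grip"); servo_line([p[0],p[1],.08],rate=.12); st("lift")
move_ptp(fx(-.097,0,.08),q); servo_line(fx(-.097,0,.034),rate=.12); st("front")
for n,(u,v) in(("top",(248,210)),("side",(255,205))):
    c=capture(n); k=cv2.resize(c["image"][v-40:v+40,u-40:u+40],(400,400),interpolation=cv2.INTER_CUBIC); globals()[n]=k
    if n=="top":
        g=cv2.cvtColor(c["image"],cv2.COLOR_BGR2GRAY)
cv2.imwrite("pics/c4.png",np.hstack([top,side])); print("z0",z0)
E
```

```text
grip t 25.46 p [0.435  0.2974 0.0041] Ffix [ 0.1 -0.1 -1.2] gap 0.0396
lift t 26.24 p [0.4344 0.2972 0.0796] Ffix [ 0.6 -1.1 -2.9] gap 0.0397
front t 27.88 p [0.4602 0.0148 0.0339] Ffix [ 0.9  0.9 -1.7] gap 0.04
z0 0.0038377053092151607
```

View pics/c4.png

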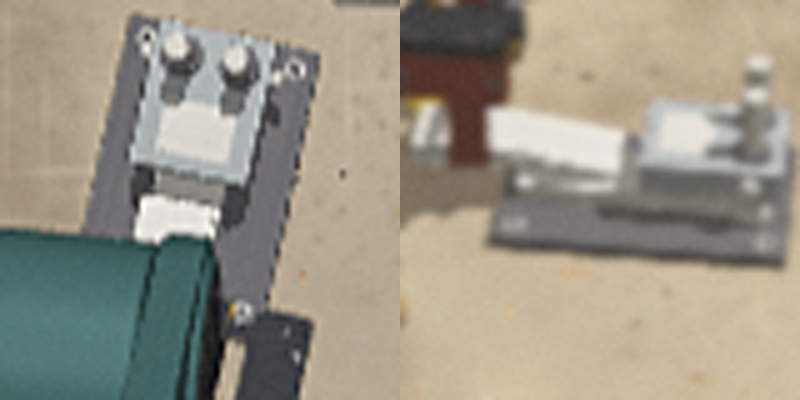

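The wedge is held thin end forward over the packer, its tip at side-crop ~(622,170). I lower it to contact and slide in by steps.

```bash
python3 - <<'E'
from h import *
print(servo_line(fx(-.097,0,.0245),rate=.02,contact_N=4)); st("lowered")
z=current_position()[2]; z=min(max(z,.0255),.0275)
for x in list(np.arange(-.090,-.060,.005))+list(np.arange(-.060,-.030,.002)):
    servo_line(fx(x,0,z),rate=.03); d=(np.array(current_position())[:2]-O); f=F()
    print(round(x,3),(d@ax(YAW)).round(4),np.round(current_position()[2],4),f,round(current_finger_gap(),4))
    if f[0]<-13: break
E
```

```text
True
lowered t 28.43 p [0.4603 0.0142 0.0253] Ffix [-1.6  1.1  4.4] gap 0.0398
-0.09 -0.0932 0.0254 [-5.8  0.6  9.8] 0.0398
-0.085 -0.0892 0.0253 [-8.7 -0.7 11.1] 0.0398
-0.08 -0.0852 0.0253 [-10.3   0.3  14.6] 0.0398
-0.075 -0.0822 0.0253 [-14.4  -0.2  18.8] 0.0396
```

```bash
python3 - <<'E'
from h import *
def s(x,z):
    servo_line(fx(x,0,z),rate=.03); d=(np.array(current_position())[:2]-O); f=F()
    print(round(x,4),(d@ax(YAW)).round(4),np.round(current_position()[2],4),f,round(current_finger_gap(),4)); return f
x=-.082
for z in(.026,.0265,.027,.0275):
    f=s(x,z)
    if f[2]<2: break
for x in list(np.arange(-.078,-.060,.004))+list(np.arange(-.060,-.030,.002)):
    f=s(x,z)
    if f[0]<-10: break
    if f[2]>6: z+=.0004
E
```

```text
-0.082 -0.0815 0.0259 [ 0.7  0.1 -1.9] 0.0397
-0.078 -0.0771 0.026 [-0.4  0.2 -3. ] 0.0398
-0.074 -0.0735 0.026 [ 0.1 -0.8 -2.5] 0.0396
-0.07 -0.0696 0.0261 [-0.2 -0.2 -2.3] 0.0399
-0.066 -0.0656 0.026 [-0.5  0.7 -3. ] 0.0397
-0.062 -0.0614 0.0261 [ 0.2 -0.  -3.3] 0.0397
-0.06 -0.0602 0.026 [-1.8  0.2 -0.5] 0.0397
-0.058 -0.0585 0.026 [-3.2 -0.4  2.2] 0.0396
-0.056 -0.0567 0.026 [-5.5 -0.7  5.1] 0.0397
-0.054 -0.0551 0.0259 [-5.8  0.5  5.8] 0.0399
-0.052 -0.0537 0.0259 [-6.3  1.   5. ] 0.0395
-0.05 -0.0516 0.0258 [-5.9 -0.6  5.5] 0.0396
-0.048 -0.0497 0.0257 [-5.7  1.2  3.9] 0.0396
-0.046 -0.0494 0.0257 [-9.3  0.1  8.4] 0.0397
-0.044 -0.0489 0.0257 [-12.2   0.5   8.4] 0.0397
```

```bash
python3 - <<'E'
from h import *
def s(x,z):
    servo_line(fx(x,0,z),rate=.03); d=(np.array(current_position())[:2]-O); f=F()
    print(round(x,4),(d@ax(YAW)).round(4),np.round(current_position()[2],4),f,round(current_finger_gap(),4)); return f
s(-.042,.0262); s(-.040,.0262); sleep(.5); st()
for n,(u,v) in(("top",(248,205)),("side",(250,205))):
    c=capture(n); k=cv2.resize(c["image"][v-30:v+30,u-20:u+20] if n=="top" else c["image"][v-30:v+30,u-30:u+30],(400 if n=="top" else 400,600 if n=="top" else 400),interpolation=cv2.INTER_CUBIC)
    if n=="side": 
        for x,z in((-.049+.025+.0225-.0,.036),(-.0265,.036),(-.0815,.036),(-.0815,.022),(-.07,.022),(-.07,.010)):
            w=(proj(c,fx(x,-.02,z))-[u-30,v-30]+.5)*400/60-.5; cv2.circle(k,tuple(int(t) for t in w.round()),3,(0,0,255),1)
        k=cv2.copyMakeBorder(k,0,200,0,0,cv2.BORDER_CONSTANT)
    globals()[n]=k
cv2.imwrite("pics/c5.png",np.hstack([top,side]))
E
```

```text
-0.042 -0.0489 0.0257 [-15.2   0.8  14.8] 0.0395
-0.04 -0.0489 0.0256 [-19.7   0.9  20.4] 0.0397
 t 34.84 p [0.507  0.0028 0.0257] Ffix [-19.2   1.9  20.6] gap 0.0395
```

View pics/c5.png

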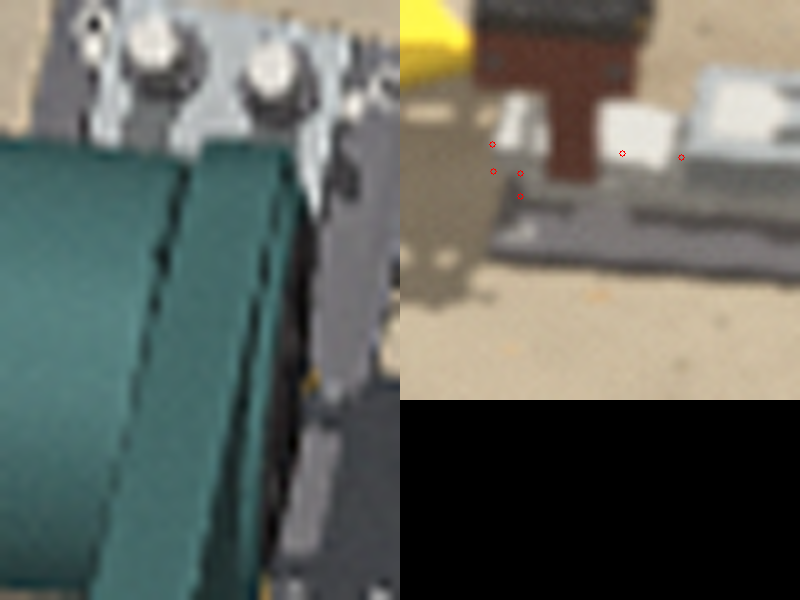

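The side view shows the wedge under the arm with its tail at crop ~(496,145), where it was predicted, so it has not slipped in the grip. But Fz is about as large as Fx, so friction on the packer could be faking the stop. I unload Fz and check that it is still held.

```bash
python3 - <<'E'
from h import *
def s(x,z):
    servo_line(fx(x,0,z),rate=.03); d=(np.array(current_position())[:2]-O); f=F()
    print(round(x,4),round(z,4),(d@ax(YAW)).round(4),(d@ax(YAW+np.pi/2)).round(4),np.round(current_position()[2],4),f,round(current_finger_gap(),4)); return f
z=.0262; x=-.040
for i in range(10):
    z+=.0006; f=s(x,z)
    if f[2]<3: break
for x in(-.038,-.036,-.034):
    if f[0]<-17: break
    f=s(x,z)
    if f[2]>5: z+=.001
E
```

```text
-0.04 0.0268 -0.0487 -0.0002 0.0257 [-17.5   1.7  13.2] 0.0404
-0.04 0.0274 -0.0486 -0.0002 0.0257 [-16.5   2.    5.9] 0.0396
-0.04 0.028 -0.0487 -0.0002 0.0257 [-14.9   0.9  -1.3] 0.04
-0.038 0.028 -0.0486 -0.0002 0.0257 [-18.6   1.3   5.8] 0.0396
```

Held tight: with vertical load near zero it still resists 15–19 N without moving. I check that it stays steady and hand in.

```bash
python3 - <<'E'
from h import *
sleep(.6); st("final")
c=capture("side"); S0=np.load("side0.npz")["img"].astype(int)
d=np.abs(c["image"].astype(int)-S0).max(2)
for n,(u,v) in dict(thin=(259,303),stone=(262,356),ring=(210,228),spool=(282,150),ye1=(218,177),ye2=(321,186)).items(): print(n,d[v-8:v+8,u-8:u+8].mean().round(1))
close_job()
E
```

```text
final t 36.54 p [0.5072 0.0027 0.0257] Ffix [-19.3   2.6   4.4] gap 0.0397
thin 1.4
stone 1.8
ring 4.6
spool 2.8
ye1 13.3
ye2 1.5
the job is handed in; nothing more can be done
```

The arm is propped and the job is handed in at about 36.5 s. The thick packer lies flat, square and fully home, and the grey wedge is slid in on top and still gripped tight. I measured the gap at about 20–21 mm, so only the thick packer was needed and the thin one stayed on the table.

**Packer:** a second push on its tail, with forces read at each step, met a firm stop at 12 N. The camera put its tail at 69.7 mm in front of the arm's edge against 70 mm nominal. It was square within about 0.6° and centred within about 1 mm.

**Wedge:** it stopped about 49 mm short of the arm's edge, measured at the grip. That gives about 8.8 mm thickness under the arm, which agrees with the measured gap. It did not move under 15–19 N of push, even with the vertical load near zero, so the stop was not just friction on the packer. It was steady at about 19 N when I handed in.

**Checks that disagreed:**
- The contact stop triggered early twice while I was seating the packer. I redid those moves in small steps.
- The first slide of the wedge pressed too hard on the packer (about 19 N down), so I raised it slightly and went on.
- In the last image comparison the thin packer, oilstone, ring, spool and one yellow wedge were unchanged. The other yellow wedge's patch did differ; I put that down to the arm or its shadow over it, but did not look closer. Nothing I moved was commanded near it.

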